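Lock the vial shaker's tray, unlatch its hold-down bar and hold it up

ROBOT

A 7-joint arm with a two-finger parallel gripper is mounted at the origin on the work surface. World frame = base frame: x ahead of the robot, y to its left, z up, the work surface at z = 0. Lengths are in mm, angles in rad, forces in N, time in s.
With the tool pointing down it reaches from about 400 to 900 mm from the base axis. Payload 5.5 kg.
Tool frame: the origin (TCP) lies at the very end of the fingers, on their centre line; the grasp point (between the pads) lies 19 mm behind it; z points along the fingers, y is the line along which they close (so a half turn about z gives the same grasp; the last joint's range is limited). The gripper opens to 92 mm and grips with 3 to 60 N. Pads are 19 mm wide; open, the fingers measure 130 mm over their backs; the gripper's body (75 mm by 190 mm) begins 47 mm behind the grasp point.
Start: joints at [-0.86, 0.501, -0.427, 1.55, 0.221, 1.138, -0.21], TCP at [281.403, 585.928, 226.729] pointing down, gripper open.
Joint ranges: [-2.88, 2.88], [-0.31, 2.03], [-1.54, 1.56], [0.2, 2.42], [-1.41, 4.55], [0.19, 2.02], [-2.57, 2.57]. Speed limits (rad/s): [2.57, 2.57, 3.14, 3.14, 3.14, 3.14, 3.14].

INTERFACE

Orientations are given as a unit quaternion [x, y, z, w].
In Python, from cell import * gives the robot as it stands. The module is installed in compiled form; this text tells all that it offers.
- The arm moves only by the shell command python3 -m handwheel 'ROWS'. ROWS is JSON, a list of rows, each a list of 7 numbers: the turn, a rotation vector about the world's x, y, z in rad, then the shift along the world's x, y, z in mm, then the opening, from 0 (shut) to 1 (fully open). A call has exactly 5 rows; each row shifts and turns the commanded pose from where the row before left it; what a row does not reach is not made up. A row lasts 1/12 s, in which the tool goes at most 41.7 mm and 7.16 degrees, less where a joint would pass 70% of its speed; a pose out of reach is approached as far as the arm can. A call with a gripper value outside its range is refused whole. The fingers move at their own pace and stop on an object; the grip force is fixed at half the most. Time passes only in rows, so rows that do not move let the fingers close, or fill a call up. It gives the time, the measured TCP pose, the force, the opening and the grip force at its end, in the units of the state.
- read_state(): the state, without advancing time (a new reading comes with each control period).
- capture(name): name is "side" or "top" or "wrist"; returns (picture, depth): 400x640x3 uint8, red, green, blue; 400x640 float32, mm along the optical axis (not along the pixel's ray), 0 where there is no reading.
- camera_model(name): a dict with "camera_matrix" (3x3 intrinsics, pixels), "rvec" (rotation vector, rad) and "tvec" (3), from world to camera coordinates, as OpenCV has them; the wrist camera has in their place "T_tool_cam" (4x4, takes a point from camera to tool coordinates, whose origin is the TCP and whose axes are the flange's). Camera axes: x right, y down, z forward; pixel columns grow to the right and rows downward; lengths in mm; the calibration is good to about 2 mm. The wrist camera is an equidistant fisheye: a pixel r from the principal point sees the ray r / f radians off the axis. A picture is of the moment at which its call begins: read the wrist's pose just before it. camera_model takes no time and is no camera call.
- hand_in(): hands the job in; it is judged then, once.
The state is a dict: "time": time; "joint_pos": joint angles; "dq": joint speeds; "tau": joint torques, N m; "tcp_pos": TCP position; "eef_rot": TCP orientation; "ft_force": force on the tool from outside, world axes, zero at the start; "torque": the same for the moment, N m; "grip_width": finger opening in mm; "finger_force": force on a finger pad.
Only numpy, scipy, OpenCV 4.12 (cv2) and the standard library are available. Lean on these libraries where they do the work, as an engineer would, in place of code of your own. Each camera call takes 0.05 s, during which the arm holds its last target. There are 200 camera calls.

TASK

The tray of the vial shaker is free to slide, so first lock it: push the barrel bolt at the end of the machine fully home into the keeper on the tray. Then pull the knob of the hold-down bar's spring latch straight out sideways until the latch is clear of the ball stud, lift the bar by that knob until its latched end is about 12 cm above where it lay, and finish there, still holding the knob so that the bar stays up off the vials. Leave the things standing around the machine where they are.

Things in the scene. Friction and masses are not known exactly. Their poses are not given: they have to be found in the camera images.
- shaker: Vial shaker, fixed: white housing (x -235 to 140, y -110 to 110, 78 high), sliding aluminium tray on it, 260 x 200, top at 100, with ten vials in a rack (tops at 153) under one hold-down bar. Origin on the counter under the tray's middle, z up. Offsets in all these notes are x, y, z in mm in this frame. x runs along the bar from ball stud (-x end) to pivot; the latch knob stands out to +y
- tray (a joint): Shaker's tray; carries ball stud, bar, rack and keeper. m: 0 centred, slides 0.012 either way along the shaker's y against weak centring springs (250 N/m), so it gives when touched; with the bolt home only about 2.5 mm of play is left.
- bolt (a joint): Barrel bolt, 11 mm steel rod along the shaker's x at the -x end of the housing (y -35, height 98), in two staples 110 high. m: 0 drawn back, 0.025 fully home (stop), its tip then 13 mm deep in the keeper on the tray's edge; slides towards +x. About 3 N of friction; stays where it is left. Starts 0 to 0.006.
- bolt_knob (a point): Middle of the bolt's upright steel knob, which stands up from the rod at (-187, -35) with the bolt at 0: the point is 138 mm above the counter. The knob's head is a 14 mm round, from 132 to 146 mm high, on a 10 mm stem; free on both sides in y.
- pull_knob: Round black pull knob of the latch: 26 mm in diameter, 20 mm long, axis along the shaker's y. Origin at its centre, at (-105, 56, 139) with bar down and latch in. Nothing stands within 45 mm of it along x; the tray is 26 mm below its underside, the bar's top 33 mm above its axis. A 9 mm rod joins it to the latch in the bar's head, so knob and bar rise together.
- latch (a joint): Spring latch, a steel fork under the ball that slides in the bar's head towards the shaker's +y (the way the knob stands out). m: 0 in (caught), stop at 0.018; it is clear of the ball from 0.015. The spring pulls it back with 4 N at 0 and 8.5 N at the stop. While it is in, the bar cannot be lifted.
- bar (a joint): Hold-down bar, aluminium with a rubber pad, 0.3 to 0.5 kg, hinged at its +x end. rad: 0 down on the ball, growing as the -x (latched) end rises, stop at 1.3; 0.61 is the latched end 12 cm up. The latch and knob turn with it about the pivot, axis along the shaker's y. It falls back when let go.
- bar_pivot (a point): Pivot axis of the bar at (+108, 0, 163), on the tray.
- bar_head (a point): Top of the steel head at the bar's latched end, 48 x 40 mm, at (-105, 0, 172) with the bar down.
- ball (a point): Centre of the ball stud (25 mm ball) on the tray under the bar's head, at (-105, 0, 152).
- spare_vial: Bystander: loose glass vial, 38 mm in diameter, 74 mm high; origin under its foot.
- carton: Bystander: loose cream carton 75 x 110 x 70 mm high; origin under its middle.
- basket: Bystander: open white plastic basket 120 x 170 x 65 mm high; origin under its middle.
- steel_bowl: Bystander: steel bowl, 110 mm across, 40 mm high; origin under its middle.

How it is judged (in metres and radians):
On the way, in this order (a step that is already met when the one before it is completed fails the run):
1. the bolt is fully home in the keeper, with the bar still down and the latch still in (value of joint bolt above 0.021 m and value of joint latch below 0.006 m and value of joint bar below 0.05 rad), for 0.2 s.
2. the latch is drawn clear of the ball, with the bar still near the ball and the bolt home (value of joint latch above 0.012 m and value of joint bar below 0.12 rad and value of joint bolt above 0.021 m), for 0.05 s.
At the end, for the whole second after the job is handed in: The bar is held still with its latched end at least 9 cm up (bar joint above 0.45 rad, turning slower than 0.1 rad/s), the fingers hold the knob (over 1 N), and the bolt is still home (within 4 mm of its stop) (value of joint bar above 0.45 rad and velocity of joint bar between -0.1 and 0.1 rad/s and contact force between pull_knob and the fingers above 1 N and value of joint bolt above 0.021 m); the arm keeps its last pose, push and grip.
It fails at once if a bystander is shifted by more than 2 cm (distance of any of spare_vial, carton, basket, steel_bowl from where it was at the start of the episode above 0.02 m).
It fails at once if a bystander is tipped over (angle between any of spare_vial, carton, basket, steel_bowl's own z axis and vertical above 0.3 rad).
It also fails if it takes over 48 s, if anything falls off the work surface, if the arm or the gripper's body presses on something with over 40 N, if the wrist force passes 120 N, or if a joint passes its speed limit or range.

## Working session

There is one attempt and no reset: what is moved stays moved. The work goes in short steps, Python scripts to look and compute and a shell command to move; the robot and the scene stay as the last step left them, time stands still between calls to the robot, and variables do not carry over. Pictures are saved under pics/ and viewed, at most 10 in all, crops included, and the job is handed in when it is done.

```bash
mkdir -p pics
python3 - <<'E'
from cell import *
import cv2,numpy as np
s=read_state();print(s)
for n in("side","top"):
    p,d=capture(n);cv2.imwrite(f"pics/{n}0.png",p[:,:,::-1]);np.savez(f"{n}0.npz",p=p,d=d)
    print(n,camera_model(n))
print(camera_model("wrist"))
E
```

```text
{'time': 0.0, 'joint_pos': array([-0.85978974,  0.50185402, -0.42678572,  1.55146118,  0.22077385,
        1.13832988, -0.21028877]), 'dq': array([-0.00030081, -0.00060734, -0.00035454, -0.0008357 , -0.0002202 ,
        0.00062219, -0.00098935]), 'tau': array([-7.27075803e-04, -5.66595411e+01, -5.81623480e+00, -2.79100031e+01,
       -6.86223549e-02,  3.08326038e-02,  1.97558184e-04]), 'tcp_pos': array([281.16716355, 585.24042322, 225.66937218]), 'eef_rot': array([ 2.22011447e-01,  9.75043546e-01, -9.65512339e-04, -2.61320378e-04]), 'ft_force': array([-0.82513896,  0.23028683, -0.87395894]), 'torque': array([-0.01145768, -0.04811583, -0.01857707]), 'finger_force': 0.0, 'grip_width': 91.85473272927057}
side {'camera_matrix': array([[465.65874071,   0.        , 320.37624632],
       [  0.        , 465.65874071, 201.41823256],
       [  0.        ,   0.        ,   1.        ]]), 'rvec': array([ 2.19993345, -0.84477537,  0.37995415]), 'tvec': array([-388.31704672,  353.69643864, 1132.05168041])}
top {'camera_matrix': array([[376.74533412,   0.        , 320.69494216],
       [  0.        , 376.74533412, 196.54068729],
       [  0.        ,   0.        ,   1.        ]]), 'rvec': array([ 2.1652656 , -2.12722005,  0.14362668]), 'tvec': array([  38.01313155,  526.71158802, 1112.30913393])}
{'camera_matrix': array([[309.70691629,   0.        , 326.58827752],
       [  0.        , 309.70691629, 200.68252277],
       [  0.        ,   0.        ,   1.        ]]), 'T_tool_cam': array([[ 6.35110675e-04, -9.62366558e-01, -2.71753941e-01,
         7.27129603e+01],
       [ 9.99999275e-01,  8.89144619e-04, -8.11663781e-04,
         3.32202376e-01],
       [ 1.02274663e-03, -2.71753229e-01,  9.62366425e-01,
        -1.57669051e+02],
       [ 0.00000000e+00,  0.00000000e+00,  0.00000000e+00,
         1.00000000e+00]])}
```

View pics/side0.png

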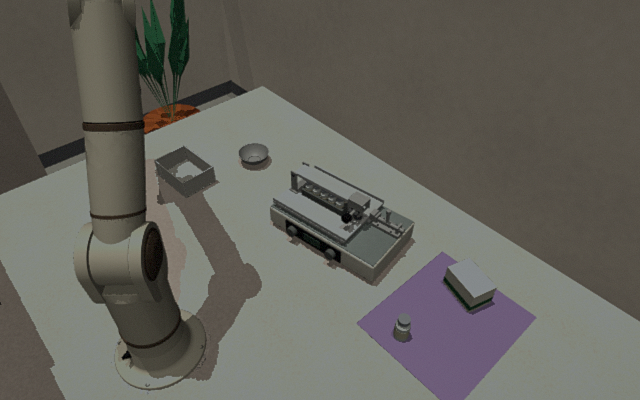

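View pics/top0.png

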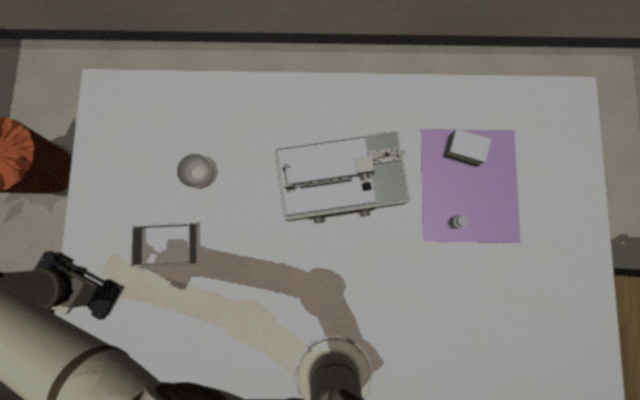

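The side view shows the shaker with the black pull knob at about (347,215). In the top view the knob is at about (366,186), the bolt at about (385,155), and the carton and vial stand to the right of the -x end. Next I measure the knob and the housing.

```bash
cat > h.py <<'E'
import numpy as np,cv2
from cell import camera_model
from scipy.spatial.transform import Rotation as R
def cam(n):
    m=camera_model(n);return m["camera_matrix"],cv2.Rodrigues(m["rvec"])[0],m["tvec"]
def ray(n,u,v):
    K,Rm,t=cam(n);d=Rm.T@np.linalg.solve(K,[u,v,1.]);return -Rm.T@t,d
def onz(n,u,v,z):
    o,d=ray(n,u,v);return o+d*(z-o[2])/d[2]
def cross(rays):
    A=np.zeros((3,3));b=np.zeros(3)
    for o,d in rays:
        P=np.eye(3)-np.outer(d,d)/(d@d);A+=P;b+=P@o
    return np.linalg.solve(A,b)
def wray(s,u,v):
    m=camera_model("wrist");K=m["camera_matrix"];T=m["T_tool_cam"]
    a=np.array([(u-K[0,2])/K[0,0],(v-K[1,2])/K[1,1]]);th=np.hypot(*a)
    d=np.r_[a/max(th,1e-9)*np.sin(th),np.cos(th)]
    q=R.from_quat(s["eef_rot"]).as_matrix()
    return s["tcp_pos"]+q@T[:3,3],q@T[:3,:3]@d
E
python3 - <<'E'
from h import *
for n,(x0,y0,x1,y1) in {"side":(260,150,420,280),"top":(265,120,500,250)}.items():
    f=np.load(f"{n}0.npz");p,d=f["p"],f["d"]
    k=4 if n=="side" else 3
    cv2.imwrite(f"pics/{n}0c.png",cv2.resize(np.clip(p[y0:y1,x0:x1,::-1]*1.5,0,255).astype(np.uint8),None,fx=k,fy=k,interpolation=cv2.INTER_CUBIC))
    m=(p.max(2)<45).astype(np.uint8);m[:y0]=0;m[y1:]=0;m[:,:x0]=0;m[:,x1:]=0
    c=cv2.connectedComponentsWithStats(m)
    for i in range(1,c[0]):
        if c[2][i,4]>8: print(n,c[2][i],c[3][i])
# height map from top depth: housing/ machine points
f=np.load("top0.npz");d=f["d"];K,Rm,t=cam("top")
v,u=np.mgrid[:400,:640];P=np.linalg.inv(K)@np.stack([u,v,u*0+1]).reshape(3,-1)*d.reshape(-1)
W=(Rm.T@(P-t[:,None])).T.reshape(400,640,3)
m=((W[...,2]>65)&(W[...,2]<250)).astype(np.uint8);m[:,:270]=0;m[:120]=0;m[230:]=0;m[:,415:]=0
print(m.sum()); r=cv2.minAreaRect(W[m>0][:,:2].astype(np.float32));print(r,cv2.boxPoints(r))
E
```

```text
side [260 158   7   5  12] [262.75       160.08333333]
side [292 173   3   4  10] [292.9 174.8]
side [301 189  61  34 370] [335.25675676 208.33513514]
side [366 202   3   5   9] [367.22222222 204.22222222]
side [282 208  54  32  82] [308.56097561 224.01219512]
side [285 220  56  43 611] [313.101473   241.39116203]
side [348 234   7   6  10] [351.4 236.2]
top [445 154  10   5  14] [449.21428571 156.28571429]
top [456 158  21   7  28] [465.85714286 161.35714286]
top [363 183   7   7  37] [366.24324324 186.05405405]
9188
((586.3365478515625, -13.13763427734375), (223.45179748535156, 375.5721435546875), 9.880322456359863) [[ 444.04538  152.69212]
 [ 508.49008 -217.30965]
 [ 728.6277  -178.96739]
 [ 664.183    191.03438]]
```

View pics/side0c.png

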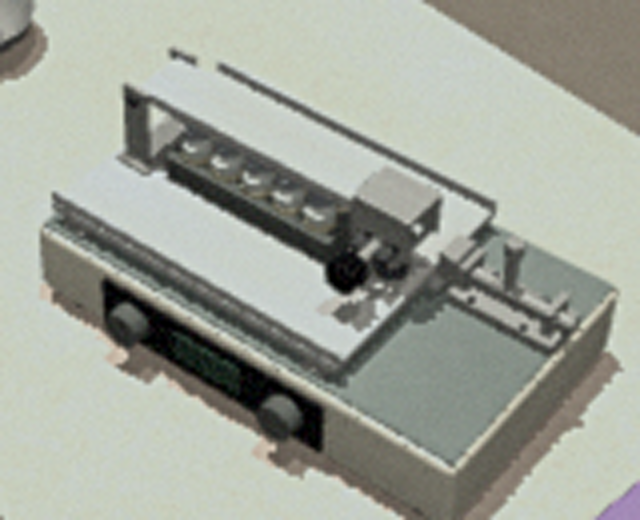

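View pics/top0c.png

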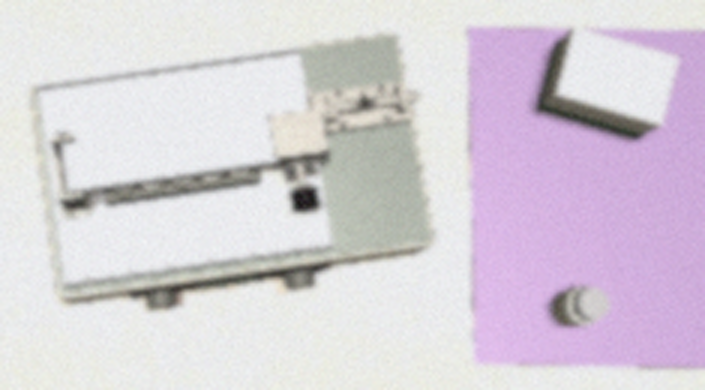

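The side crop shows the pull knob at full-image (346.8,217.5) and the bolt knob's head at about (388.5,211.5). In the top view the pull knob is at (366.3,186), with the bolt knob near (387,153.7). Now I triangulate these and check against the model.

Run:
```python
from h import *
pk=cross([ray("side",346.8,217.5),ray("top",366.3,186)])
bk=cross([ray("side",388.5,211.5),ray("top",387,153.7)])
print("pk",pk,"bk",bk, "sidez138",onz("side",388.5,211.5,140),"topz",onz("top",387,153.7,140))
for ph in (98.9,99.9,100.9):
    a=np.radians(ph);M=np.array([[np.cos(a),-np.sin(a)],[np.sin(a),np.cos(a)]])
    print(ph,"shaker-frame diff bk-pk",M.T@(bk-pk)[:2],"expect -82+b,-91", "origin by pk",pk[:2]-M@[-105,56],"box",np.array([586.3,-13.1])-M@[-47.5,0])
for n,u,v,z in(("vial",459,222,40),("carton",468,146,70)): print(n,onz("top",u,v,z))
```

```text
pk [544.29266327 -80.50183336 141.99122164] bk [ 639.89815648 -140.54778387  144.9035428 ] sidez138 [ 649.6449207  -139.74490562  140.        ] topz [ 636.56647149 -137.93868583  140.        ]
98.9 shaker-frame diff bk-pk [-74.114152   -85.16465804] expect -82+b,-91 origin by pk [583.37382519  31.89773418] box [578.95125665  33.82809362]
99.9 shaker-frame diff bk-pk [-75.58919228 -83.85821675] expect -82+b,-91 origin by pk [581.40623001  32.56267551] box [578.13336774  33.69269299]
100.9 shaker-frame diff bk-pk [-77.04120736 -82.52623143] expect -82+b,-91 origin by pk [579.42732967  33.19317628] box [577.31796646  33.54303885]
vial [ 455.42918873 -370.08492299   40.        ]
carton [ 682.77617814 -393.87753232   70.        ]
```

The geometry agrees with the text: shaker origin about (580,32), heading about 99.5°. I can use one tool orientation for both jobs, with the fingers closing along the shaker's x. Next I move over the -x end for a close look.

```bash
H="python3 -m handwheel"
python3 -m handwheel '[[0,0,0.062,16,-35,8,1],[0,0,0.062,16,-35,8,1],[0,0,0.062,16,-35,8,1],[0,0,0.062,16,-35,8,1],[0,0,0.062,16,-35,8,1]]'
python3 -m handwheel '[[0,0,0.062,16,-35,8,0.5],[0,0,0.062,16,-35,8,0.5],[0,0,0.062,16,-35,8,0.5],[0,0,0.062,16,-35,8,0.5],[0,0,0.062,16,-35,8,0.5]]'
python3 -m handwheel '[[0,0,0,16,-35,0,0.5],[0,0,0,16,-35,0,0.5],[0,0,0,16,-35,0,0.5],[0,0,0,16,-35,0,0.5],[0,0,0,16,-35,0,0.5]]'
python3 -m handwheel '[[0,0,0,16,-35,0,0.5],[0,0,0,16,-35,0,0.5],[0,0,0,16,-35,0,0.5],[0,0,0,16,-35,0,0.5],[0,0,0,0,0,0,0.5]]'
python3 - <<'E'
from h import *;from cell import *;import pickle
s=read_state();p,d=capture("wrist");cv2.imwrite("pics/w1.png",p[:,:,::-1]);pickle.dump((s,p,d),open("w1.pkl","wb"))
print(s["time"],s["tcp_pos"],s["joint_pos"],np.degrees(np.arctan2(*R.from_quat(s["eef_rot"]).as_matrix()[[1,0],1])),s["grip_width"])
E
```

```text
time: 0.52
tcp_pos: [361.6, 408.9, 266.5]
eef_rot: [0.067, 0.998, -0.0, -0.0]
ft_force: [0.0, -0.5, -0.5]
grip_width: 91.8
finger_force: 0.0
time: 0.93
tcp_pos: [441.6, 233.9, 306.9]
eef_rot: [-0.088, 0.996, -0.0, -0.0]
ft_force: [0.7, 0.2, 0.3]
grip_width: 63.1
finger_force: 0.0
time: 1.35
tcp_pos: [521.6, 59.0, 306.6]
eef_rot: [-0.086, 0.996, -0.0, -0.0]
ft_force: [0.3, 0.7, -0.0]
grip_width: 46.1
finger_force: 0.0
time: 1.77
tcp_pos: [586.5, -89.5, 305.7]
eef_rot: [-0.08, 0.997, -0.003, -0.0]
ft_force: [-0.5, -1.5, 0.1]
grip_width: 45.9
finger_force: 0.0
1.7667 [586.53530952 -89.45131497 305.66006804] [ 0.22000551  0.30586647 -0.14780857  1.61257789  0.05254818  1.22665026
  1.79302592] 99.22510602680192 45.902208541
```

View pics/w1.png

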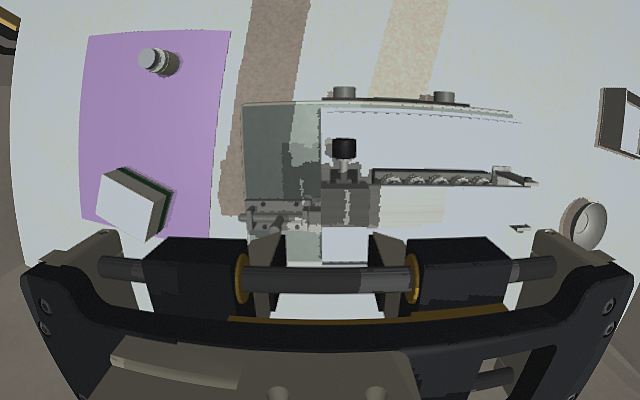

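The wrist view shows the pull knob at about (344,148), the bolt with its staples at about (245–310, 215), and the bar head at (345,205). I crop around the bolt and take a second position too.

```bash
python3 -m handwheel '[[0,0,0,15,-20,0,0.5],[0,0,0,15,-20,0,0.5],[0,0,0,15,-20,0,0.5],[0,0,0,0,0,0,0.5],[0,0,0,0,0,0,0.5]]'
python3 - <<'E'
from h import *;from cell import *;import pickle
s=read_state();p,d=capture("wrist");pickle.dump((s,p,d),open("w2.pkl","wb"))
print(s["tcp_pos"],np.degrees(np.arctan2(*R.from_quat(s["eef_rot"]).as_matrix()[[1,0],1])))
s1,p1,_=pickle.load(open("w1.pkl","rb"))
out=[]
for q,(x0,y0,x1,y1) in ((p1,(220,125,380,265)),(p,(235,125,395,265))):
    out.append(cv2.resize(np.clip(q[y0:y1,x0:x1,::-1]*1.2,0,255).astype(np.uint8),None,fx=4,fy=4,interpolation=cv2.INTER_CUBIC)[:,:])
cv2.imwrite("pics/w12.png",cv2.resize(np.vstack(out),None,fx=.53,fy=.53,interpolation=cv2.INTER_AREA))
cv2.imwrite("pics/w2c.png",out[1])
for st,q in((s1,p1),(s,p)):
    m=(q.max(2)<40).astype(np.uint8);m[:100]=0;m[190:]=0;m[:,:290]=0;m[:,420:]=0
    c=cv2.connectedComponentsWithStats(m)
    print([ (c[2][i],c[3][i]) for i in range(1,c[0]) if c[2][i,4]>60])
E
```

```text
time: 2.23
tcp_pos: [630.1, -139.2, 305.7]
eef_rot: [-0.085, 0.996, 0.0, -0.001]
ft_force: [-0.1, 1.5, -1.1]
grip_width: 45.9
finger_force: 0.0
[ 630.14420332 -139.1843312   305.72367633] 99.80057086162378
[(array([332, 138,  24,  21, 382], dtype=int32), array([343.29319372, 148.60732984])), (array([372, 169,  48,  14,  96], dtype=int32), array([392.10416667, 171.07291667]))]
[(array([385, 108,  24,  19, 377], dtype=int32), array([395.91511936, 117.14058355]))]
```

View pics/w2c.png

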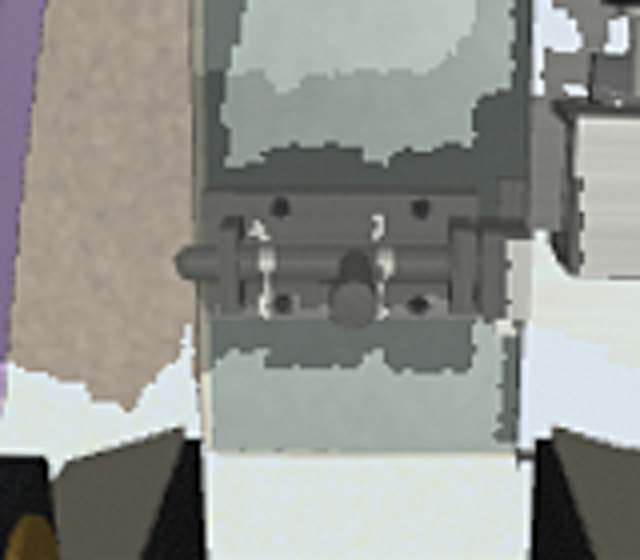

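The crop shows the bolt knob's head top at crop (352,303), which is full-image (323,200.8). The staples are on either side of it and the gap to the bar head is clear.

Run:
```python
from h import *;import pickle
s1,_,d1=pickle.load(open("w1.pkl","rb"));s2,_,d2=pickle.load(open("w2.pkl","rb"))
pk=cross([wray(s1,343.3,148.1),wray(s2,395.9,117.1)]);print("pk wrist",pk)
print("pk side+w",cross([wray(s1,343.3,148.1),wray(s2,395.9,117.1),ray("side",346.8,217.5)]))
bk=cross([wray(s2,323,200.8),ray("side",388.5,211)]);print("bk",bk)
o,d=wray(s2,323,200.8)
for z in(138,146):print(z,o+d*(z-o[2])/d[2])
print("depth",d2[198:204,320:326].mean(),(R.from_quat(s2["eef_rot"]).as_matrix()@np.r_[0,0,0]))
a=np.radians(99.7);M=np.array([[np.cos(a),-np.sin(a)],[np.sin(a),np.cos(a)]])
print("rel",M.T@(bk-pk)[:2],"origin",pk[:2]-M@[-105,56])
```

```text
pk wrist [545.88250843 -79.28542269 136.52110949]
pk side+w [545.99085782 -80.14774084 141.04797463]
bk [ 648.20963878 -140.2292889   143.19113106]
138 [ 649.47872147 -139.87799777  138.        ]
146 [ 647.25171899 -140.1669975   146.        ]
depth 329.26437 [0. 0. 0.]
rel [-77.31361505 -90.59581317] origin [583.39051784  33.64884682]
```

```bash
python3 -m handwheel '[[0,0,0,9,-1,-30,0.5],[0,0,0,9,0,-30,0.5],[0,0,0,0,0,-30,0.5],[0,0,0,0,0,-30,0.5],[0,0,0,0,0,0,0.5]]'
python3 -m handwheel '[[0,0,0,0,0,-20,0.5],[0,0,0,0,0,-20,0.5],[0,0,0,0,0,-12,0.5],[0,0,0,0,0,-10,0.5],[0,0,0,0,0,0,0.5]]'
python3 - <<'E'
from h import *;from cell import *
p,d=capture("wrist");p2,d2=capture("side")
a=cv2.resize(p[130:330,200:450,::-1],None,fx=2.4,fy=2.4);b=cv2.resize(p2[165:265,320:440,::-1],None,fx=4,fy=4)
c=np.zeros((480+400,600,3),np.uint8);cv2.imwrite("pics/g1.png",cv2.resize(np.clip(1.3*np.hstack([cv2.resize(a,(500,400)),b[:400]]),0,255).astype(np.uint8),(800,326)))
E
```

```text
time: 2.7
tcp_pos: [643.4, -136.7, 180.0]
eef_rot: [-0.087, 0.996, 0.002, -0.006]
ft_force: [-1.6, 0.7, -2.1]
grip_width: 45.9
finger_force: 0.0
time: 3.12
tcp_pos: [647.3, -139.1, 123.6]
eef_rot: [-0.086, 0.996, 0.001, -0.001]
ft_force: [-0.5, 0.1, 0.5]
grip_width: 45.9
finger_force: 0.0
```

View pics/g1.png

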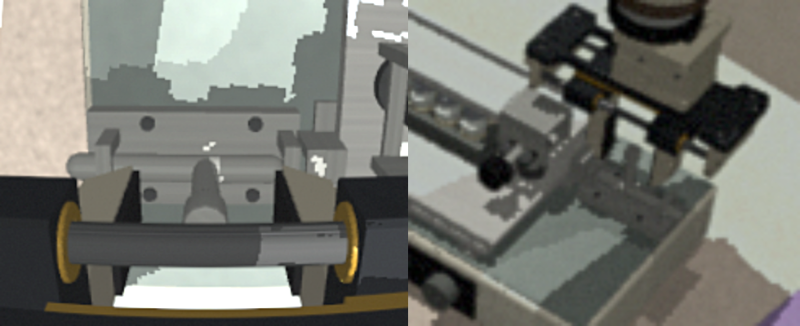

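The bolt knob stands between the two fingers, about centred. I close on it and push it along the shaker's +x, (-0.17, 0.985).

```bash
python3 -m handwheel '[[0,0,0,0,0,0,0],[0,0,0,0,0,0,0],[0,0,0,0,0,0,0],[0,0,0,0,0,0,0],[0,0,0,0,0,0,0]]'
python3 -m handwheel '[[0,0,0,0,0,0,0],[0,0,0,0,0,0,0],[0,0,0,-0.85,5,0,0],[0,0,0,-0.85,5,0,0],[0,0,0,-0.85,5,0,0]]'
python3 -m handwheel '[[0,0,0,-0.5,3,0,0],[0,0,0,-0.3,2,0,0],[0,0,0,-0.2,1,0,0],[0,0,0,0,0,0,0],[0,0,0,0,0,0,0]]'
```

```text
time: 3.63
tcp_pos: [648.6, -140.2, 125.2]
eef_rot: [-0.086, 0.996, -0.0, 0.0]
ft_force: [-0.7, -0.0, -0.9]
grip_width: 17.2
finger_force: 0.0
time: 4.05
tcp_pos: [646.2, -125.9, 125.0]
eef_rot: [-0.085, 0.996, -0.001, 0.0]
ft_force: [0.6, -3.0, 0.8]
grip_width: 12.5
finger_force: 30.0
time: 4.47
tcp_pos: [645.2, -119.9, 125.0]
eef_rot: [-0.086, 0.996, -0.001, 0.0]
ft_force: [1.3, -4.9, 1.8]
grip_width: 13.1
finger_force: 30.0
```

```bash
python3 -m handwheel '[[0,0,0,-0.2,1,0,0],[0,0,0,-0.2,1,0,0],[0,0,0,-0.2,1,0,0],[0,0,0,0,0,0,0],[0,0,0,0,0,0,0]]'
python3 -m handwheel '[[0,0,0,-0.2,1,0,0],[0,0,0,-0.2,1,0,0],[0,0,0,0,0,0,0],[0,0,0,0,0,0,0],[0,0,0,0,0,0,0]]'
```

```text
time: 4.88
tcp_pos: [645.1, -119.7, 125.1]
eef_rot: [-0.085, 0.996, -0.002, 0.001]
ft_force: [3.1, -9.1, -0.7]
grip_width: 13.2
finger_force: 30.0
time: 5.3
tcp_pos: [645.1, -119.7, 125.1]
eef_rot: [-0.084, 0.996, -0.003, 0.001]
ft_force: [4.9, -11.5, -2.3]
grip_width: 13.0
finger_force: 30.0
```

The bolt has stopped: 20.8 mm of travel from about 4.7, and the force is building up, so it is home. I let go, rise and measure the pull knob again.

```bash
python3 -m handwheel '[[0,0,0,0.2,-1,0,0.3],[0,0,0,0.5,-3,0,0.3],[0,0,0,0,0,0,0.3],[0,0,0,0,0,0,0.3],[0,0,0,0,0,0,0.3]]'
python3 -m handwheel '[[0,0,0,0,0,20,0.3],[0,0,0,0,0,30,0.3],[0,0,0,0,0,30,0.3],[0,0,0,0,0,30,0.5],[0,0,0,-15,8,10,0.5]]'
python3 -m handwheel '[[0,0,0,-15,8,0,0.5],[0,0,0,-15,8,0,0.5],[0,0,0,0,0,0,0.5],[0,0,0,0,0,0,0.5],[0,0,0,0,0,0,0.5]]'
python3 - <<'E'
from h import *;from cell import *
s=read_state();p,d=capture("wrist");p2,_=capture("side");K,Rm,t=cam("side")
print(s["tcp_pos"],np.degrees(np.arctan2(*R.from_quat(s["eef_rot"]).as_matrix()[[1,0],1])))
m=(p.max(2)<45).astype(np.uint8);m[:20]=0;m[240:]=0;m[:,:250]=0;m[:,480:]=0
c=cv2.connectedComponentsWithStats(m)
for i in range(1,c[0]):
    if c[2][i,4]>60:
        o,dd=wray(s,*c[3][i]);print(c[2][i],c[3][i],o+dd*(141-o[2])/dd[2])
cv2.imwrite("pics/w3.png",np.hstack([p[:,120:520,::-1],cv2.resize(p2[170:270,320:420,::-1],(400,400))]))
E
```

```text
time: 5.72
tcp_pos: [644.0, -116.3, 124.2]
eef_rot: [-0.087, 0.996, 0.001, -0.001]
ft_force: [0.3, 0.6, 0.5]
grip_width: 27.6
finger_force: 0.0
time: 6.13
tcp_pos: [633.4, -110.9, 249.6]
eef_rot: [-0.086, 0.996, -0.001, 0.004]
ft_force: [0.9, -0.2, 0.2]
grip_width: 36.6
finger_force: 0.0
time: 6.55
tcp_pos: [600.0, -94.0, 244.7]
eef_rot: [-0.086, 0.996, -0.0, 0.0]
ft_force: [1.6, -0.7, -0.5]
grip_width: 45.8
finger_force: 0.0
[599.9891582  -94.00100375 244.70743623] 99.89528550869517
[341 130  29  24 619] [354.6720517  141.68174475] [546.00860411 -79.57928791 141.        ]
[386 167  94  18 273] [424.74725275 171.13186813] [559.27847468 -13.10022886 141.        ]
[413 237  67   3 105] [452.23809524 238.60952381] [617.63254394  32.44499408 141.        ]
```

View pics/w3.png

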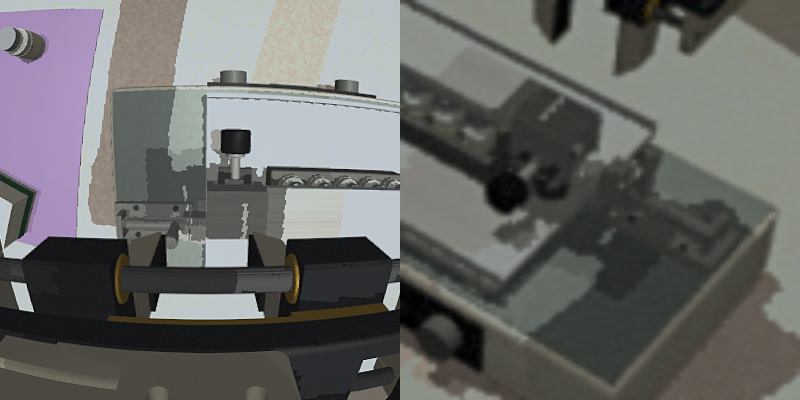

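The knob is at (355,142) in the wrist view, giving (546,-79.6), unchanged. The bolt knob now sits beside the front staple, so the bolt is home. I go over the knob, down, and grip it.

```bash
python3 -m handwheel '[[0,0,0,-18,4,0,0.5],[0,0,0,-18,5,0,0.5],[0,0,0,-18,5,0,0.5],[0,0,0,0,0,-20,0.5],[0,0,0,0,0,-20,0.5]]'
python3 -m handwheel '[[0,0,0,0,0,-20,0.5],[0,0,0,0,0,-20,0.5],[0,0,0,0,0,-10,0.5],[0,0,0,0,0,0,0.5],[0,0,0,0,0,0,0.5]]'
python3 -m handwheel '[[0,0,0,0,0,-14,0.5],[0,0,0,0,0,-12,0.5],[0,0,0,0,0,-7,0.5],[0,0,0,0,0,0,0.5],[0,0,0,0,0,0,0.5]]'
python3 - <<'E'
from h import *;from cell import *
s=read_state();p,d=capture("wrist");p2,_=capture("side")
print(s["tcp_pos"])
cv2.imwrite("pics/w4.png",np.hstack([p[:,120:520,::-1],cv2.resize(p2[170:270,300:400,::-1],(400,400))]))
E
```

```text
time: 7.07
tcp_pos: [546.5, -80.4, 205.5]
eef_rot: [-0.086, 0.996, -0.0, 0.002]
ft_force: [0.0, 0.1, -0.4]
grip_width: 45.7
finger_force: 0.0
time: 7.48
tcp_pos: [545.7, -80.2, 154.4]
eef_rot: [-0.086, 0.996, 0.0, -0.001]
ft_force: [-0.6, -0.5, 0.8]
grip_width: 46.0
finger_force: 0.0
time: 7.9
tcp_pos: [545.4, -80.1, 121.7]
eef_rot: [-0.086, 0.996, 0.0, -0.0]
ft_force: [1.5, 0.4, 0.1]
grip_width: 45.8
finger_force: 0.0
[545.4450561  -80.063205   121.67375223]
```

View pics/w4.png

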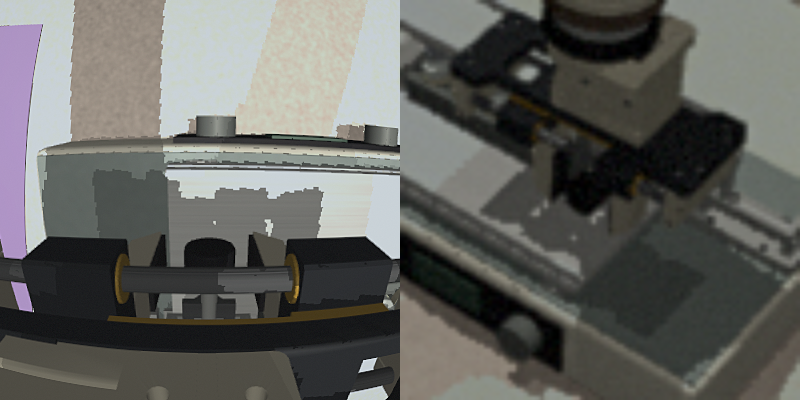

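The knob is between the fingers, centred. I grip it and pull along the shaker's +y, (-0.985, -0.17).

```bash
python3 -m handwheel '[[0,0,0,0,0,0,0],[0,0,0,0,0,0,0],[0,0,0,0,0,0,0],[0,0,0,0,0,0,0],[0,0,0,0,0,0,0]]'
python3 -m handwheel '[[0,0,0,-3,-0.5,0,0],[0,0,0,-3,-0.5,0,0],[0,0,0,-3,-0.5,0,0],[0,0,0,0,0,0,0],[0,0,0,0,0,0,0]]'
python3 -m handwheel '[[0,0,0,-3,-0.5,0,0],[0,0,0,-3,-0.5,0,0],[0,0,0,-1,-0.2,0,0],[0,0,0,0,0,0,0],[0,0,0,0,0,0,0]]'
```

```text
time: 8.42
tcp_pos: [545.6, -79.0, 122.0]
eef_rot: [-0.086, 0.996, 0.001, 0.0]
ft_force: [-1.2, 3.1, 1.3]
grip_width: 25.4
finger_force: 30.0
time: 8.83
tcp_pos: [538.0, -80.3, 122.2]
eef_rot: [-0.086, 0.996, 0.0, 0.002]
ft_force: [4.5, 5.0, -1.2]
grip_width: 25.3
finger_force: 30.0
time: 9.25
tcp_pos: [531.7, -81.4, 122.3]
eef_rot: [-0.087, 0.996, 0.0, 0.002]
ft_force: [6.0, 4.8, -2.9]
grip_width: 25.4
finger_force: 30.0
```

```bash
python3 -m handwheel '[[0,0,0,-2,-0.3,0,0],[0,0,0,-2,-0.3,0,0],[0,0,0,0,0,0,0],[0,0,0,0,0,0,0],[0,0,0,0,0,0,0]]'
python3 -m handwheel '[[0,0,0,-1,-0.2,0,0],[0,0,0,-1,-0.2,0,0],[0,0,0,0,0,0,0],[0,0,0,0,0,0,0],[0,0,0,0,0,0,0]]'
```

```text
time: 9.67
tcp_pos: [528.2, -82.0, 122.4]
eef_rot: [-0.087, 0.996, 0.0, 0.003]
ft_force: [6.9, 5.1, -3.2]
grip_width: 25.3
finger_force: 30.0
time: 10.08
tcp_pos: [526.5, -82.3, 122.5]
eef_rot: [-0.087, 0.996, 0.0, 0.003]
ft_force: [7.6, 4.8, -2.9]
grip_width: 25.1
finger_force: 30.0
```

19.4 mm of travel at about 8 N, less the tray's play of 2.5 mm, puts the latch at about 17 mm, which is clear. I lift along the arc about the pivot, turning the tool with the bar at 0.05 rad per row.

```bash
python3 -m handwheel '[[-0.049,-0.0085,0,-0.2,-1.6,10.7,0],[-0.049,-0.0085,0,0.3,-1.6,10.7,0],[-0.049,-0.0085,0,0.1,-0.5,10.8,0],[-0.049,-0.0085,0,0.1,-0.5,10.8,0],[0,0,0,0,0,0,0]]'
```

```text
time: 10.5
tcp_pos: [528.3, -85.7, 167.6]
eef_rot: [-0.088, 0.991, -0.1, 0.014]
ft_force: [7.8, 3.2, -3.9]
grip_width: 25.1
finger_force: 30.0
```

```bash
python3 -m handwheel '[[-0.049,-0.0085,0,-0.1,0.5,10.8,0],[-0.049,-0.0085,0,-0.1,0.5,10.8,0],[-0.049,-0.0085,0,-0.3,1.6,10.7,0],[-0.049,-0.0085,0,-0.3,1.6,10.7,0],[0,0,0,0,0,0,0]]'
python3 -m handwheel '[[-0.049,-0.0085,0,-0.5,2.7,10.5,0],[-0.049,-0.0085,0,-0.5,2.7,10.5,0],[-0.049,-0.0085,0,-0.6,3.6,10.2,0],[-0.049,-0.0085,0,-0.6,3.6,10.2,0],[0,0,0,0,0,0,0]]'
python3 -m handwheel '[[0,0,0,0,0,0,0],[0,0,0,0,0,0,0],[0,0,0,0,0,0,0],[0,0,0,0,0,0,0],[0,0,0,0,0,0,0]]'
python3 - <<'E'
from h import *;from cell import *
s=read_state();p,d=capture("wrist");p2,_=capture("side")
print(s["tcp_pos"],s["dq"])
cv2.imwrite("pics/w5.png",np.hstack([p[:,120:520,::-1],cv2.resize(p2[130:270,280:420,::-1],(400,400))]))
E
```

```text
time: 10.92
tcp_pos: [527.1, -80.8, 210.0]
eef_rot: [-0.087, 0.976, -0.198, 0.022]
ft_force: [8.2, 2.4, -3.7]
grip_width: 25.4
finger_force: 30.0
time: 11.33
tcp_pos: [524.4, -67.6, 250.7]
eef_rot: [-0.085, 0.952, -0.293, 0.029]
ft_force: [7.9, 3.3, -4.3]
grip_width: 25.0
finger_force: 30.0
time: 11.75
tcp_pos: [523.7, -68.6, 249.0]
eef_rot: [-0.084, 0.953, -0.291, 0.028]
ft_force: [8.6, 3.8, -5.0]
grip_width: 25.0
finger_force: 30.0
[523.68488805 -68.61495377 249.02924217] [ 0.00048162  0.00141253 -0.00055426  0.00136084  0.00026345  0.00106551
  0.00075305]
```

View pics/w5.png

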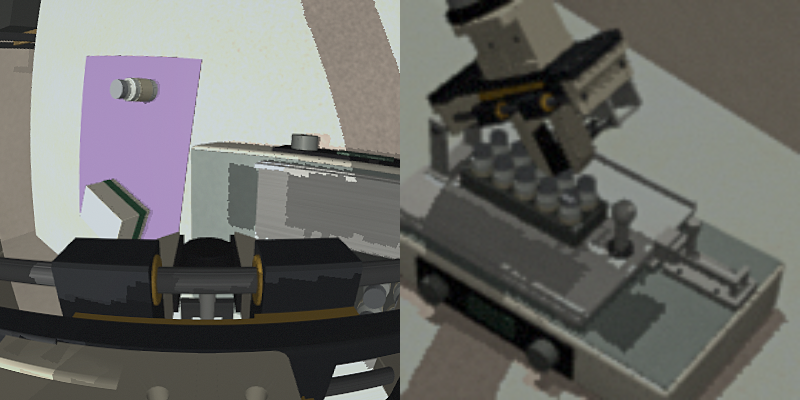

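The bar is up and off the vials, the ball stud is bare, and the knob is held in the fingers. The bolt is home and the arm is still.

```bash
python3 -c "
from cell import *
print(hand_in())"
```

```text
the job is handed in; nothing more can be done
None
```

I handed the job in at about 12 s of the 48 s allowed, with no verdict returned: the bolt is home, the latch was drawn clear, and the bar is held up by its knob at about 0.6 rad, its latched end about 12 cm up.

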